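# Sort the brass nuts away with the scoop

### The arm

A 6-joint arm with a two-finger parallel gripper is mounted at the origin on the work surface. World frame = base frame: x ahead of the robot, y to its left, z up, the work surface at z = 0. Lengths are in m, angles in degrees, forces in N, time in s.
With the tool pointing down it reaches from about 0.35 to 0.875 m from the base axis. Payload 4.2 kg.
Tool frame: the origin (TCP) lies midway between the tips of the shut fingers; the grasp point (between the pads) lies 19 mm behind it; z points along the fingers, y is the line along which they close (so a half turn about z gives the same grasp; the last joint's range is limited). The gripper opens to 87 mm and grips with 3 to 60 N. Pads are 19 mm wide; open, the fingers measure 117 mm over their backs; the gripper's body (75 mm by 190 mm) begins 51 mm behind the grasp point.
Start: joints at [-58.923, 22.042, 0.453, 0, -68.411, -14.817], TCP at [0.175, -0.6, 0.223] pointing down, gripper open.
Joint ranges: [-179.83, 179.83], [-69.29, 118.12], [-61.27, 80.66], [-181.25, 117.63], [-171.15, -9.14], [-177.46, 177.46]. Speed limits (degrees/s): [159.86, 159.86, 180, 180, 180, 180].

### API

Orientations are given as [roll, pitch, yaw] about the fixed x, y, z axes, in that order (R = Rz(yaw) Ry(pitch) Rx(roll)).
In Python, from workcell import env gives the robot as it stands. The module is installed in compiled form; this text tells all that it offers. Calls block until the motion is done:
- env.goto(position, orientation): joint-space move of the TCP to a pose.
- env.move_straight(position, rotation=None, rate=0.15, force_limit=None): straight line of the TCP; rotation=None keeps the orientation; rate is the mean speed in m/s. With force_limit (N) it stops when the force on the tool has changed by that much, and returns True; else False.
- env.set_joints(angles): joint-space move.
- env.gripper_to(opening, grasp_force=None): opening from 0.0 (shut) to 1.0 (fully open); grasp_force is the grip in N (None keeps the last); returns when the fingers have stopped.
- env.dwell(seconds).
- env.inverse_kinematics(position, orientation): joint angles nearest the present ones, or None.
- env.read_state(): the state.
- env.grab_frame(name): name is "side" or "top" or "wrist"; returns a dict with "image" (384x512x3 uint8, blue, green, red), "fx", "fy", "cx", "cy" (pixels), "D" ([k1, k2, p1, p2, k3] as OpenCV has them; the pictures are not rectified), "position" and "orientation" of the camera in the world. Camera axes: x right, y up, looking along -z (the intrinsics and any distortion apply to the point x, -y, -z); pixel columns grow to the right and rows downward; lengths in m; the calibration is good to about 2 mm. A picture is of the moment at which its call begins. There is no depth.
A pose or a line that the arm cannot do raises env.Unreachable and nothing moves.
- env.close_job(): hands the job in; it is judged then, once.
Trained networks look in a picture, given as the dict that the camera call returned (one of the last four; its "shot" number tells which), for a name from the list of things; names that differ only in an ending like _2 or _b are one class to them, and where a whole thing is asked for, a point or a joint stands for the part that bears it (a point fixed in the world has none). Each returns a list of dicts, best first, with "score" (0 to 1); they miss things now and then, are a little off and sometimes report something else, mostly with a low value. They report only what shows in the picture. A call takes as long as a camera call.
- env.search_frame(picture, thing): "xyz" ([x, y, z] in m, in world coordinates, good to about 4 mm: the middle of the surface that is visible of it).
- env.trace(picture, thing): "mask" (384x512 bool, what is visible of it).
The state is a dict: "clock": time; "joint_positions": joint angles; "qvel": joint speeds; "joint_torque": joint torques, N m; "position": TCP position; "tool_rot": TCP orientation; "force": force on the tool from outside, world axes, zero at the start; "wrist_torque": the same for the moment, N m; "opening": opening from 0.0 (shut) to 1.0 (fully open); "finger_force": force on a finger pad.
Only numpy, scipy, OpenCV 4.12 (cv2) and the standard library are available. Lean on these libraries where they do the work, as an engineer would, in place of code of your own. Each camera call takes 0.05 s, during which the arm holds its last target. There are 200 camera calls.

### The job

Put the loose brass nuts away: gather all of them onto the aluminium scoop tray, carry it to the red tin with the cover's window turned over the yellow-tagged compartment, and tip the scoop there so that all the nuts slide together through the window. Then lay the scoop back flat in the middle of its mat the way it lay, and turn the cover until its window is centred on the blank quarter, the one without a tag. Leave the other things on the bench where they are.

Things in the scene. Friction and masses are not known exactly. Their poses are not given: they have to be found in the camera images.
- drum: fixed red round tin, 280 mm diameter, 76 mm high, its wall 20 mm thick, so 240 mm inside; origin on its axis at the bench, z up. Dividers along its x and y axes part it into four quarters, floor 5 mm above the bench: the x>0, y>0 quarter is blank (filled in to 69 mm height), the other three are open compartments. A turning cover, 4 mm thick, lies in it with its top level with the rim
- dial (a joint): angle of the grey cover of the tin (rad, counter-clockwise from above, -3.6 to 3.6, limits hard). At 0 the window is centred over the blank quarter, which is the closed position; +1.571, -1.571 and +-3.142 centre it on the three compartments. It stays where it is left (light friction, about 0.08 N m)
- dial_peg (a point): middle of the black crank peg on the cover, 20 mm diameter, upright, 40 mm tall from the cover's top (top 116 mm above the bench), 85 mm from the tin's axis, exactly opposite the window; turn the cover by leading this peg round
- dial_window (a point): middle of the cover's window, at the height of the cover's top (76 mm), 78 mm from the axis. The window is a 76 degree sector from 35 mm out to the tin's wall at 120 mm
- dial_edge (a point): point over the tin's rim (130 mm from the axis, 76 mm high), in the middle direction of the window; turns with the cover and lies at a tag when the window is centred over that tag's compartment
- tag_yellow_c (a point): yellow round tag, 20 mm across, 3 mm thick, on the tin's rim at the middle of the compartment for the brass nuts, 130 mm from the axis; the point is at its underside's centre, 76 mm above the bench
- tag_blue: blue tag of another compartment, same size
- tag_white: white tag of another compartment, same size
- mat: fixed black rubber mat, 190 x 100 x 4 mm, long along its x; origin at the centre of its underside. The scoop's place: scoop's x along mat's x
- scoop: loose aluminium scoop tray, about 0.16 kg; origin at the centre of its underside. Floor 156 mm (x) by 58 mm (y), 4 mm thick, with 3 mm thick side walls that rise 8 mm over the floor (52 mm between them); the lip at its -x end is open; at its +x end stands an orange handle plate. Its floor is smooth: nuts start to slide at 14 to 22 degrees of tilt
- scoop_grip (a point): grip point on the scoop's orange upright handle plate, at scoop x = +72, z = 47 mm; the plate is 12 mm thick along x, 50 mm wide along y, its top at z = 66 mm
- scoop_lip (a point): middle of the scoop's open lip edge, at scoop x = -78 mm, on the floor's top (z = 4 mm)
- nut1_c (a point): centre of a loose brass hex nut (may be absent), 26 mm across flats, 30 mm across corners, 20 mm tall, about 55 g; z along its bore, the corners at its x axis and every 60 degrees on, the flats face 30, 90 and 150 degrees from it
- nut2_c (a point): centre of a loose brass hex nut (may be absent), 26 mm across flats, 30 mm across corners, 20 mm tall, about 55 g; z along its bore, the corners at its x axis and every 60 degrees on, the flats face 30, 90 and 150 degrees from it
- nut3_c (a point): centre of a loose brass hex nut (may be absent), 26 mm across flats, 30 mm across corners, 20 mm tall, about 55 g; z along its bore, the corners at its x axis and every 60 degrees on, the flats face 30, 90 and 150 degrees from it
- nut4_c (a point): centre of a loose brass hex nut (may be absent), 26 mm across flats, 30 mm across corners, 20 mm tall, about 55 g; z along its bore, the corners at its x axis and every 60 degrees on, the flats face 30, 90 and 150 degrees from it
- socket_a: bystander, not to be disturbed: short steel socket, 28 mm diameter, 38 mm tall
- socket_b: bystander, not to be disturbed: fat steel socket, 34 mm diameter, 40 mm tall
- socket_c: bystander, not to be disturbed: deep steel socket, 24 mm diameter, 50 mm tall
- wrench: bystander, not to be disturbed: open-end wrench, lying flat, 190 mm long
- driver: bystander, not to be disturbed: screwdriver, lying flat
- tape: bystander, not to be disturbed: black ring of tape, 84 mm diameter, 24 mm tall
- oil: bystander, not to be disturbed: small oil bottle, 48 mm diameter, 110 mm tall

How it is judged (in metres and radians):
On the way, in this order (a step that is already met when the one before it is completed fails the run):
1. all the brass nuts lie on the scoop (x of nut1_c in the frame of scoop between -0.078 and 0.07 m and y of nut1_c in the frame of scoop between -0.03 and 0.03 m and z of nut1_c in the frame of scoop between 0.005 and 0.045 m and x of nut2_c in the frame of scoop between -0.078 and 0.07 m and y of nut2_c in the frame of scoop between -0.03 and 0.03 m and z of nut2_c in the frame of scoop between 0.005 and 0.045 m and x of nut3_c in the frame of scoop between -0.078 and 0.07 m and y of nut3_c in the frame of scoop between -0.03 and 0.03 m and z of nut3_c in the frame of scoop between 0.005 and 0.045 m and x of nut4_c in the frame of scoop between -0.078 and 0.07 m and y of nut4_c in the frame of scoop between -0.03 and 0.03 m and z of nut4_c in the frame of scoop between 0.005 and 0.045 m), for 0.2 s.
2. the window is over the yellow-tagged compartment and the scoop, with all nuts still on it, starts to tip there, its lip over the window (all of step 1 and horizontal distance between dial_edge and tag_yellow_c below 0.03 m and horizontal distance between scoop_lip and dial_window below 0.09 m and height (world z) of scoop_lip above 0.072 m and angle between scoop's own z axis and vertical above 0.17 rad), for 0.02 s.
3. all the nuts are in the yellow-tagged compartment (horizontal distance between each of nut1_c, nut2_c, nut3_c, nut4_c and drum below 0.122 m and z of each of nut1_c, nut2_c, nut3_c, nut4_c in the frame of drum below 0.065 m and ((x of each of tag_yellow_c, nut1_c, nut2_c, nut3_c, nut4_c in the frame of drum below 0 m and y of each of tag_yellow_c, nut1_c, nut2_c, nut3_c, nut4_c in the frame of drum above 0 m) or (x of each of tag_yellow_c, nut1_c, nut2_c, nut3_c, nut4_c in the frame of drum below 0 m and y of each of tag_yellow_c, nut1_c, nut2_c, nut3_c, nut4_c in the frame of drum below 0 m) or (x of each of tag_yellow_c, nut1_c, nut2_c, nut3_c, nut4_c in the frame of drum above 0 m and y of each of tag_yellow_c, nut1_c, nut2_c, nut3_c, nut4_c in the frame of drum below 0 m))), for 0.2 s.
At the end, for the whole second after the job is handed in: every nut lies in the yellow-tagged compartment; the window is centred on the blank quarter within 0.13 rad; the scoop lies flat on its mat, centred within 40 mm, turned at most 0.3 rad from it, handle at the mat's +x end, at rest (all of step 3 and value of joint dial between -0.13 and 0.13 rad and horizontal distance between scoop and mat below 0.04 m and angle between scoop's own z axis and vertical below 0.06 rad and z of scoop in the frame of mat below 0.012 m and angle between the x axis of scoop and the x axis of mat, either way round below 0.3 rad and x of scoop_grip in the frame of mat above 0 m and linear speed of scoop below 0.02 m/s); the robot touches nothing.
It fails at once if a bystander is moved more than 30 mm (distance of any of socket_a, socket_b, socket_c, wrench, driver, tape, oil from where it was at the start of the episode above 0.03 m).
Of nut1, nut2, nut3, nut4 only 2 to 4 are there at a start; the rules pass over those that are not, and their reading is None.
At some moment in a run one of nut1, nut2, nut3, nut4 may be knocked a few centimetres aside while the robot is not near it.
It also fails if it takes over 210 s, if anything falls off the work surface, if the arm or the gripper's body presses on something with over 40 N, if the wrist force passes 120 N, or if a joint passes its speed limit or range.

## Working session

There is one attempt and no reset: what is moved stays moved. The work goes in short steps, each a Python script; the robot and the scene stay as the last script left them, time stands still between calls to the robot, and variables do not carry over. Pictures are saved under pics/ and viewed, at most 14 in all, crops included, and the job is handed in when it is done.

```bash
ls; mkdir -p pics; python3 - <<'E'
from workcell import env
import cv2, numpy as np
s=env.read_state(); print(s['clock'],s['position'],s['tool_rot'],s['opening'])
for n in ("top","side"):
    f=env.grab_frame(n); cv2.imwrite(f"pics/{n}0.png",f["image"])
    print(n,f["position"],f["orientation"],f["fx"],f["D"])
    for t in (["drum","dial_peg","dial_window","tag_yellow_c","tag_blue","tag_white","mat","scoop","scoop_grip","nut1_c","socket_a","wrench","driver","tape","oil"]):
        try: print(t,[(round(d["score"],2),np.round(d["xyz"],3).tolist()) for d in env.search_frame(f,t)][:6])
        except Exception as e: print(t,repr(e))
E
```

```text
pics
0.0 [ 0.17486436 -0.59940451  0.22143534] [ 1.79872785e+02 -5.55235010e-03 -1.63749596e+02] 1.0001370815329804
top [0.40771895 0.00638389 1.08720063] [  6.45469686   1.42250128 -90.01796845] 348.9578433593867 [-0.08595661  0.          0.          0.          0.        ]
drum [(0.8, [0.54, -0.026, 0.075])]
dial_peg []
dial_window [(0.79, [0.526, -0.043, 0.078])]
tag_yellow_c []
tag_blue [(0.57, [0.675, 0.362, 0.065])]
tag_white [(0.42, [0.524, -0.043, 0.078])]
mat [(0.74, [0.518, 0.291, 0.003]), (0.34, [0.674, 0.364, 0.07])]
scoop [(0.55, [0.507, 0.322, 0.014])]
scoop_grip [(0.91, [0.507, 0.324, 0.007]), (0.28, [0.526, -0.039, 0.076])]
nut1_c []
socket_a [(0.41, [0.349, -0.279, 0.047])]
wrench [(0.7, [0.736, 0.126, 0.009]), (0.61, [0.672, 0.364, 0.07])]
driver [(0.61, [0.458, 0.426, 0.022])]
tape [(0.92, [0.667, -0.414, 0.027]), (0.65, [0.458, 0.426, 0.019]), (0.59, [0.577, -0.267, 0.012]), (0.5, [0.517, 0.292, 0.005])]
oil [(0.56, [0.676, 0.365, 0.069])]
side [ 0.20149393 -0.92502927  0.88428297] [ 51.13963891  -0.73992135 -18.29835177] 431.5006656010309 [0.03933399 0.         0.         0.         0.        ]
drum [(0.93, [0.565, -0.129, 0.074])]
dial_peg [(0.6, [0.577, -0.096, 0.075])]
dial_window [(0.92, [0.578, -0.098, 0.073])]
tag_yellow_c []
tag_blue []
tag_white []
mat []
scoop []
scoop_grip [(0.78, [0.568, 0.324, 0.021])]
nut1_c []
socket_a [(0.71, [0.645, -0.334, 0.022]), (0.66, [0.7, -0.254, 0.027]), (0.6, [0.349, -0.297, 0.034]), (0.19, [0.677, 0.356, 0.058])]
wrench [(0.72, [0.677, 0.355, 0.053]), (0.49, [0.743, 0.119, 0.01]), (0.17, [0.574, -0.095, 0.073])]
driver []
tape [(0.85, [0.671, -0.421, 0.018])]
oil [(0.81, [0.678, 0.356, 0.058]), (0.38, [0.641, -0.332, 0.027])]
```

View pics/top0.png

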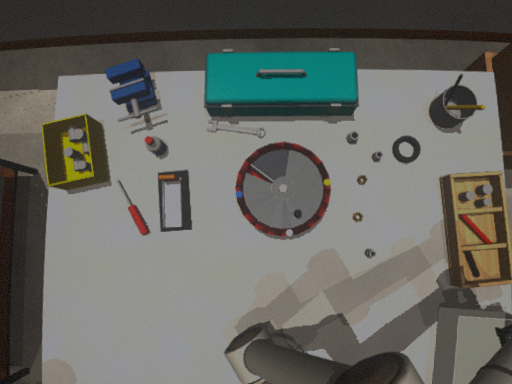

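View pics/side0.png

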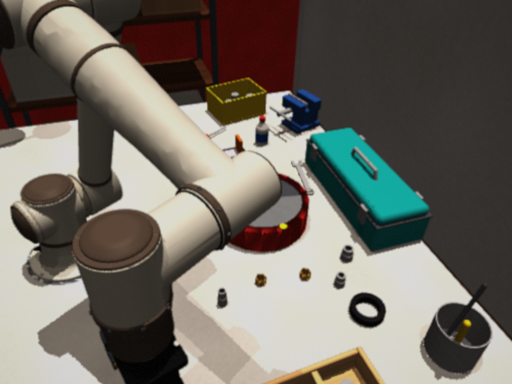

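Top view: tin centre at about (283,189), with yellow tag (327,182), blue (239,194), white (289,233) and peg (298,214). Nuts are at (362,180) and (357,217), and the scoop is on its mat at (174,200) with its orange handle at the top. The side view shows the same two nuts. Next I'll write helpers and refine these with colour centroids, then take a near look with the wrist camera.

```bash
cat > h.py <<'E'
from workcell import env
import cv2, numpy as np
from scipy.spatial.transform import Rotation as R
def cam(f):
    K=np.array([[f["fx"],0,f["cx"]],[0,f["fy"],f["cy"]],[0,0,1]]); return K,np.array(f["D"],float)
def camR(f): return R.from_euler("xyz",f["orientation"],degrees=True).as_matrix()@np.diag([1,-1,-1])
def p2w(f,px,z):
    K,D=cam(f); q=cv2.undistortPoints(np.array(px,float).reshape(-1,1,2),K,D).reshape(-1,2)
    d=np.c_[q,np.ones(len(q))]@camR(f).T; o=np.array(f["position"])
    return o+d*((z-o[2])/d[:,2])[:,None]
def w2p(f,P):
    K,D=cam(f); M=camR(f).T; P=np.array(P,float).reshape(-1,3)
    return cv2.projectPoints(P,cv2.Rodrigues(M)[0],-M@np.array(f["position"]),K,D)[0].reshape(-1,2)
def blobs(f,lo,hi,amin=5):
    m=cv2.inRange(cv2.cvtColor(f["image"],cv2.COLOR_BGR2HSV),np.array(lo),np.array(hi))
    n,l,s,c=cv2.connectedComponentsWithStats(m)
    return [(c[i],int(s[i,4])) for i in range(1,n) if s[i,4]>=amin]
def down(yaw,tilt=0,axis=None):
    """tool down, tool y at world angle yaw+90 (yaw of tool x)."""
    return R.from_euler("xyz",[180,0,yaw],degrees=True)
def eul(r): return r.as_euler("xyz",degrees=True)
E
python3 - <<'E'
from h import *
f=env.grab_frame("top")
im=f["image"]; hsv=cv2.cvtColor(im,cv2.COLOR_BGR2HSV)
for p in [(327,182),(239,194),(289,233),(362,180),(357,217),(298,214),(167,178)]: print(p,hsv[p[1],p[0]])
for n,lo,hi,z in [("yellow",(25,150,100),(35,255,255),.079),("blue",(110,120,80),(130,255,255),.079),("brass",(10,90,30),(24,255,255),.02),("orange",(5,150,60),(14,255,255),.07)]:
    for c,a in blobs(f,lo,hi): print(n,c.round(1),a,p2w(f,c,z)[0].round(4))
print("white",p2w(f,(289.5,233),.079).round(4),"peg",p2w(f,(298,214),.116).round(4))
print("mat corners",p2w(f,[(159,172),(188,171),(190,230),(161,231)],.004).round(3))
cv2.imwrite("pics/topcrop.png",cv2.resize(im[130:260,140:380],None,fx=3.3,fy=3.3,interpolation=cv2.INTER_CUBIC))
E
```

```text
(327, 182) [ 30 212 149]
(239, 194) [110 164 157]
(289, 233) [108   8 150]
(362, 180) [ 30  10 148]
(357, 217) [ 30   2 151]
(298, 214) [160  14  54]
(167, 178) [ 13 149 103]
yellow [482.7 106.6] 7 [ 0.7897 -0.6441  0.079 ]
yellow [ 71.8 157.3] 789 [0.6362 0.6207 0.079 ]
yellow [326.4 181.8] 33 [ 0.5563 -0.1523  0.079 ]
blue [137.2  61.4] 9 [0.9423 0.429  0.079 ]
blue [106.9  71. ] 8 [0.914  0.5267 0.079 ]
blue [123.2  70.2] 6 [0.9146 0.473  0.079 ]
blue [111.3  70.7] 6 [0.9145 0.5119 0.079 ]
blue [146.   73.6] 11 [0.9001 0.3979 0.079 ]
blue [142.2  84.8] 22 [0.8635 0.408  0.079 ]
blue [135.6  86.8] 29 [0.8573 0.4287 0.079 ]
blue [119.5  92.4] 79 [0.8407 0.4796 0.079 ]
blue [150.8  89. ] 6 [0.8487 0.3795 0.079 ]
blue [131.2  91.5] 6 [0.8424 0.442  0.079 ]
blue [150.6  95.3] 13 [0.8281 0.3791 0.079 ]
blue [143.2  98.2] 6 [0.8195 0.4023 0.079 ]
blue [139.   99.6] 5 [0.8152 0.4153 0.079 ]
blue [238.9 193.2] 16 [0.5235 0.1028 0.079 ]
brass [246.1  31.6] 36 [1.0706 0.0903 0.02  ]
brass [259.9  30. ] 9 [1.0757 0.0444 0.02  ]
brass [264.1  31.5] 8 [1.0699 0.0304 0.02  ]
brass [269.1  30.4] 
[... 3504 characters left out ...]
0.2168 0.8763 0.02  ]
brass [  2.3 312.7] 30 [0.1443 0.8766 0.02  ]
brass [  2.7 321.9] 14 [0.115  0.8744 0.02  ]
brass [  2.1 328.2] 18 [0.0944 0.8765 0.02  ]
brass [  4.  334.3] 7 [0.0754 0.8689 0.02  ]
brass [  1.  342.5] 8 [0.0481 0.8799 0.02  ]
brass [  1.9 347.5] 10 [0.0322 0.8764 0.02  ]
brass [  2.1 360.7] 47 [-0.0104  0.8754  0.02  ]
brass [  2.1 374.6] 22 [-0.0559  0.876   0.02  ]
orange [  6.3 173. ] 17 [0.5917 0.8497 0.07  ]
orange [167.2 176.4] 37 [0.5758 0.3197 0.07  ]
orange [482.7 233.3] 30 [ 0.4028 -0.6179  0.07  ]
white [[ 0.408  -0.0434  0.079 ]] peg [[ 0.4605 -0.0656  0.116 ]]
mat corners [[0.601 0.367 0.004]
 [0.604 0.273 0.004]
 [0.417 0.262 0.004]
 [0.414 0.355 0.004]]
```

View pics/topcrop.png

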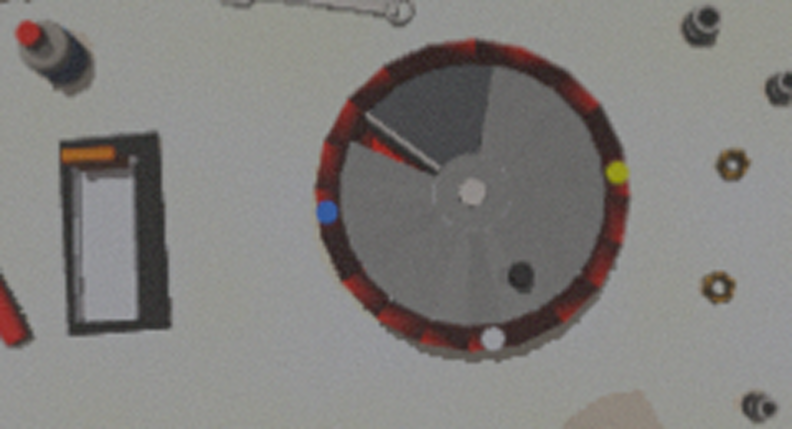

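The crop shows the window between the blank and blue quarters with a peg opposite at crop (520,277). There are only two nuts, at crop (733,165) and (718,288). First I turn the cover to yellow by the peg.

```bash
cat >> h.py <<'E'
C=np.array([0.540,-0.025]); YA=-82.7   # tin centre, yellow direction
def pegpos(phi,z,r=.085): return np.array([C[0]+r*np.cos(np.radians(phi)),C[1]+r*np.sin(np.radians(phi)),z])
E
python3 - <<'E'
from h import *
for off in (0,180):
    for phi in (-153,-180,-210,-240,-262.7): 
        o=eul(down(phi+off)); j=env.inverse_kinematics(pegpos(phi,.088),o); print(off,phi,None if j is None else np.round(j,0))
w=env.grab_frame("side")
p=pegpos(-153,.25); env.goto(p,eul(down(27))); env.gripper_to(.6,10)
f=env.grab_frame("wrist"); cv2.imwrite("pics/w1.png",f["image"])
print(f["position"],f["orientation"],w2p(f,pegpos(-153,.116)))
for t in ("dial_peg","tag_white","tag_yellow_c"): print(t,[(round(d["score"],2),np.round(d["xyz"],3).tolist()) for d in env.search_frame(f,t)])
print(env.read_state()["clock"],env.read_state()["joint_positions"])
E
```

```text
0 -153 [ 12.  16. -31.  -0. -43. -75.]
0 -180 [  17.   15.  -33.   -0.  -42. -107.]
0 -210 [  22.   16.  -32.   -0.  -43. -142.]
0 -240 [  24.   18.  -27.   -0.  -44. -174.]
0 -262.7 [ 24.  21. -23.   0. -46. 163.]
180 -153 [ 12.  16. -31.   0. -43. 105.]
180 -180 [ 17.  15. -33.   0. -42.  73.]
180 -210 [ 22.  16. -32.   0. -43.  38.]
180 -240 [ 24.  18. -27.   0. -44.   6.]
180 -262.7 [ 24.  21. -23.   0. -46. -17.]
[ 0.52365131 -0.03300636  0.41155451] [-1.43486017e+01  3.46342098e-02 -6.29969353e+01] [[256.96371995 180.65062495]]
dial_peg [(0.72, [0.529, -0.037, 0.074])]
tag_white [(0.66, [0.413, -0.041, 0.079]), (0.3, [0.707, -0.241, 0.031])]
tag_yellow_c [(0.72, [0.558, -0.152, 0.079])]
4.9583 [ 1.21401444e+01  5.38315557e+00 -1.78751596e+01 -9.52556953e-05
 -6.67429689e+01  1.04860588e+02]
```

View pics/w1.png

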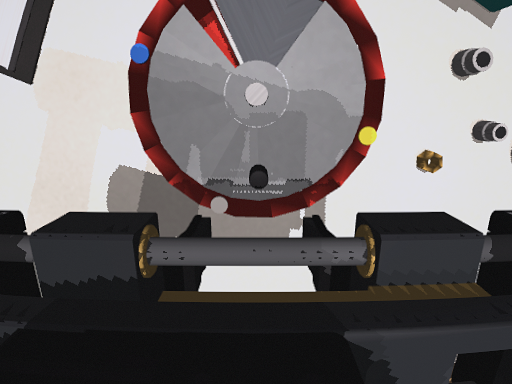

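The wrist view shows the peg top at about (258,180), exactly where predicted. I'll grip it and lead it round.

```bash
cat >> h.py <<'E'
def turn(p0,p1,n):
    """lead gripped peg from world angle p0 to p1"""
    for phi in np.linspace(p0,p1,n+1)[1:]:
        env.move_straight(pegpos(phi,.088),eul(down(phi+180)),rate=.1)
        s=env.read_state()
        if np.linalg.norm(s["force"])>25: print("force",phi,s["force"]); break
E
python3 - <<'E'
from h import *
print(env.move_straight(pegpos(-153,.088),rate=.12,force_limit=15))
env.gripper_to(0,12); s=env.read_state(); print(s["opening"]*87,s["force"])
turn(-153,-180+YA,9)
s=env.read_state(); print(s["clock"],s["force"],s["opening"]*87,s["position"])
env.gripper_to(.55); env.move_straight(pegpos(-180+YA,.22))
p=np.array([0.51,-0.262,.25]); env.goto(p,eul(down(-90)))
f=env.grab_frame("wrist"); cv2.imwrite("pics/w2.png",f["image"])
for t in ("nut1_c","dial_peg","tag_yellow_c"): print(t,[(round(d["score"],2),np.round(d["xyz"],3).tolist()) for d in env.search_frame(f,t)])
f=env.grab_frame("top"); cv2.imwrite("pics/top2.png",f["image"][130:260,140:380].repeat(3,0).repeat(3,1))
for t in ("nut1_c","dial_peg"): print(t,[(round(d["score"],2),np.round(d["xyz"],3).tolist()) for d in env.search_frame(f,t)])
print(env.read_state()["clock"])
E
```

```text
False
19.19981825144849 [-0.24365034 -0.24974478  0.76729131]
10.4167 [-0.72437373  4.89600205  0.31790553] 19.59155299268186 [0.5297188  0.05967855 0.08781074]
nut1_c []
dial_peg [(0.58, [0.642, -0.326, 0.039]), (0.5, [0.475, -0.111, 0.076])]
tag_yellow_c [(0.52, [0.522, -0.104, 0.012])]
nut1_c [(0.47, [0.507, 0.324, 0.012])]
dial_peg [(0.83, [0.533, -0.005, 0.076])]
13.8167
```

View pics/w2.png

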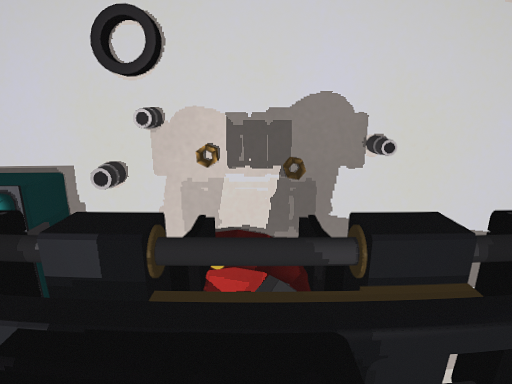

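View pics/top2.png

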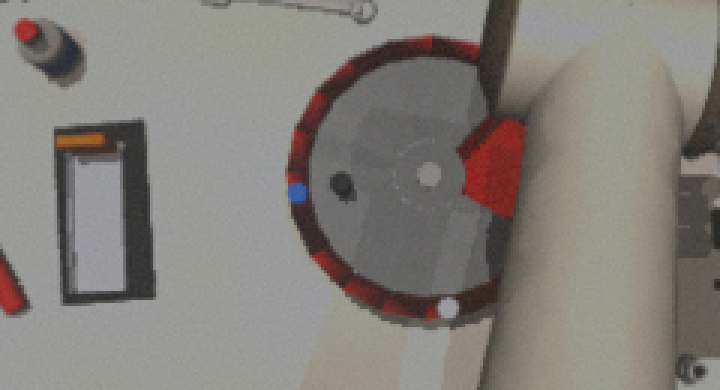

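The cover's window is now over yellow: red compartment visible at crop (495,170), peg by blue at (342,186). The wrist picture shows the nuts at (207,155) and (293,168). I'll go close above each one for position and flats.

```bash
cat >> h.py <<'E'
def nut(f,guess=None,z=.02):
    """nuts in wrist picture: list of (xy, corner angle deg mod 60, area)"""
    hsv=cv2.cvtColor(f["image"],cv2.COLOR_BGR2HSV)
    m=cv2.inRange(hsv,np.array((12,70,25)),np.array((30,255,255))); m[250:]=0
    m=cv2.morphologyEx(m,cv2.MORPH_CLOSE,np.ones((5,5),np.uint8))
    out=[]
    for c in cv2.findContours(m,cv2.RETR_EXTERNAL,cv2.CHAIN_APPROX_NONE)[0]:
        if cv2.contourArea(c)<150: continue
        P=p2w(f,c.reshape(-1,2),z)[:,:2].astype(np.float32)
        h=cv2.convexHull(P*1000).reshape(-1,2)
        M=cv2.moments(h); xy=np.array([M["m10"],M["m01"]])/M["m00"]
        # dense resample of the hull outline, 6-fold phase of the radius
        hh=np.vstack([h,h[:1]]); Q=np.vstack([np.linspace(hh[i],hh[i+1],40,endpoint=False) for i in range(len(h))])-xy
        th=np.arctan2(Q[:,1],Q[:,0]); r=np.hypot(*Q.T); g=np.linspace(-np.pi,np.pi,360,endpoint=False)
        rr=np.interp(g,*zip(*sorted(zip(th,r))),period=2*np.pi)
        a=-np.degrees(np.angle((rr*np.exp(-6j*g)).sum()*1))/1
        a=np.degrees(np.angle((rr*np.exp(6j*g)).sum()))/6
        out.append((xy/1000,a%60,M["m00"],len(c)))
    return out
E
python3 - <<'E'
from h import *
f=env.grab_frame("wrist")
print(nut(f))
for i,g in enumerate([(0.571,-0.271),(0.457,-0.253)]):
    env.goto([*g,.16],eul(down(-90))); f=env.grab_frame("wrist"); cv2.imwrite(f"pics/n{i}.png",f["image"])
    print(nut(f),nut(f,z=.01))
E
```

```text
[(array([ 0.36675543, -0.15968386]), np.float64(57.42767336622786), 682.3658156839665, 70), (array([ 0.65143308, -0.15970163]), np.float64(2.0781922907513612), 666.170611878857, 69), (array([ 0.46000187, -0.25769305]), np.float64(51.24165783042535), 632.803504294483, 62), (array([ 0.57387484, -0.27418694]), np.float64(36.0388693626829), 631.9380564801395, 64)]
[(array([ 0.46024457, -0.20838674]), np.float64(55.78307160073618), 399.9665498435497, 69), (array([ 0.67945867, -0.20867746]), np.float64(1.5523605411804884), 385.5234429379925, 68), (array([ 0.46247856, -0.25827555]), np.float64(48.46465516455507), 746.2362271000165, 81), (array([ 0.57543578, -0.27471958]), np.float64(35.128621885484534), 634.3242296269163, 81)] [(array([ 0.45658191, -0.20408572]), np.float64(55.7830586729721), 426.91947407554835, 69), (array([ 0.6830619, -0.2043861]), np.float64(1.5523271126514142), 411.50292715989053, 68), (array([ 0.45888995, -0.25562812]), np.float64(48.46476373453232), 796.5238669663668, 81), (array([ 0.57559115, -0.27261718]), np.float64(35.12865832631597), 677.0700238896534, 81)]
[(array([ 0.34679419, -0.18980875]), np.float64(55.73417810030362), 404.34376353630796, 69), (array([ 0.56813047, -0.18940527]), np.float64(1.0406530704709176), 392.53389822971076, 68), (array([ 0.45908985, -0.25749992]), np.float64(51.17990557078155), 638.7923932990525, 80), (array([ 0.57208603, -0.27457993]), np.float64(33.64682944646127), 724.9150795713067, 85)] [(array([ 0.34321424, -0.18553189]), np.float64(55.73422333283603), 431.31600643275306, 69), (array([ 0.57181354, -0.18511515]), np.float64(1.040826349224351), 418.7194989635609, 68), (array([ 0.45919481, -0.2554443 ]), np.float64(51.17973271409444), 681.4029285283759, 80), (array([ 0.57589891, -0.27308477]), np.float64(33.64663483997727), 773.2704879520461, 85)]
```

View pics/n1.png

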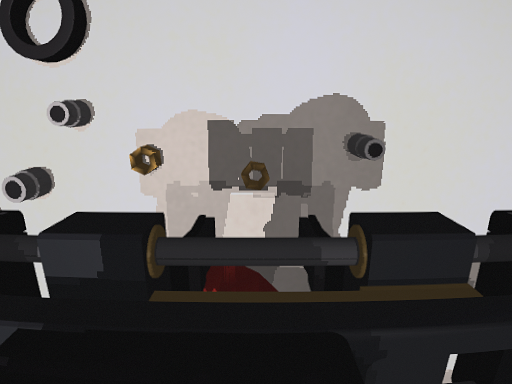

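The wrist view shows the nut at (256,175) centred below the tool, the other nut at (145,160), and a socket at (370,148). Picking the first nut, then checking the scoop from above.

```bash
cat >> h.py <<'E'
def pick(xy,yaw):
    env.goto([*xy,.12],eul(down(yaw))); env.gripper_to(.62,20)
    print("hit",env.move_straight([*xy,.005],rate=.08,force_limit=12))
    env.gripper_to(0,25); s=env.read_state(); print("grip mm",s["opening"]*87,"ff",s["finger_force"],"z",s["position"][2])
    env.move_straight([*xy,.16],rate=.15); print("after lift",env.read_state()["opening"]*87)
E
python3 - <<'E'
from h import *
pick((0.459,-0.2565),-69)
env.goto([0.5,0.315,.25],eul(down(-86.3)))
f=env.grab_frame("wrist"); cv2.imwrite("pics/s1.png",f["image"])
print(w2p(f,[[.576,.3197,.07],[.504,.315,.008],[.504-.078,.315-.005,.008]]).round(0))
for c,a in blobs(f,(5,120,60),(18,255,255),60): print(c.round(0),a,p2w(f,c,.07).round(4))
for t in ("scoop","scoop_grip","mat"): print(t,[(round(d["score"],2),np.round(d["xyz"],3).tolist()) for d in env.search_frame(f,t)])
print(env.read_state()["clock"],env.read_state()["opening"]*87)
E
```

```text
hit False
grip mm 25.455975478995388 ff 25.00021219078917 z 0.005075303571133786
after lift 25.480600367373885
[[190. 173.]
 [253. 164.]
 [311. 164.]]
[192. 174.] 789 [[0.5729 0.3204 0.07  ]]
[256. 222.] 817 [[0.4963 0.3751 0.07  ]]
scoop [(0.61, [0.513, 0.32, 0.011])]
scoop_grip [(0.62, [0.514, 0.321, 0.006])]
mat [(0.64, [0.511, 0.287, 0.004])]
21.5833 25.847069340673574
```

View pics/s1.png

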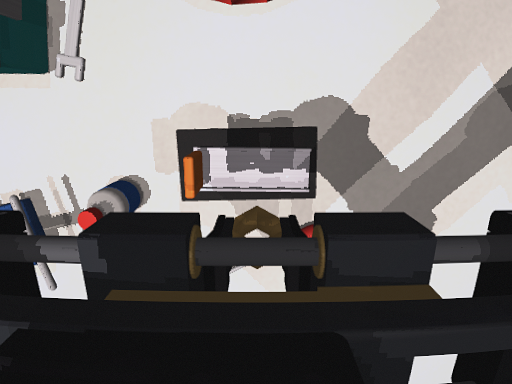

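Wrist view: mat corners at (178,130), (316,127), (316,198) and (182,200). The scoop handle top is at about (189,177), and the bright scoop interior spans (200–311, 148–190). A zoom crop gives better pixels.

```bash
python3 - <<'E'
import cv2
im=cv2.imread("pics/s1.png")[115:215,165:330]
cv2.imwrite("pics/s1z.png",cv2.resize(im,None,fx=4.8,fy=4.8,interpolation=cv2.INTER_NEAREST))
E
```

```text
(no output)
```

View pics/s1z.png

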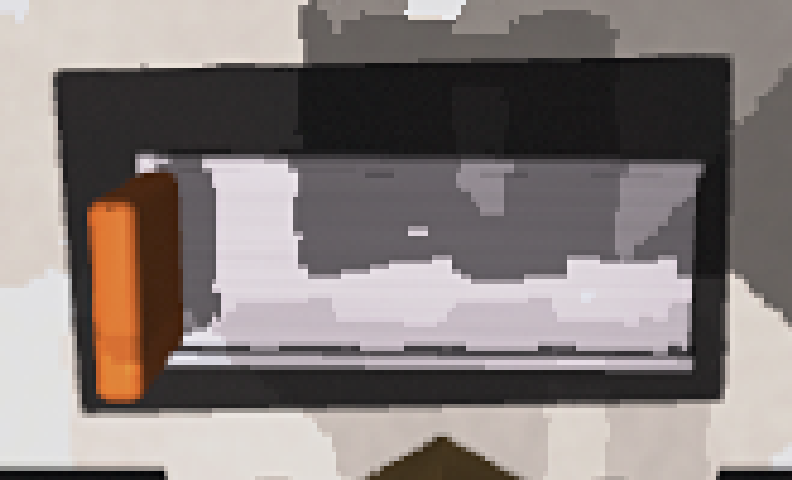

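Zoom: handle top face at crop (88–138, 203–402), lip end wall tops at crop (704,160) and (693,368), mat corners (57,72), (730,58), (722,398), (85,412).

```bash
python3 - <<'E'
from h import *
f=env.grab_frame("wrist")
c=lambda x,y:(165+x/4.8,115+y/4.8)
print("handle",p2w(f,[c(88,203),c(135,203),c(97,402),c(140,402)],.07).round(4), p2w(f,[c(113,302)],.07).round(4))
L=p2w(f,[c(704,160),c(693,368)],.016); print("lip",L.round(4),L.mean(0))
M=p2w(f,[c(57,72),c(730,58),c(722,398),c(85,412)],.004); print("mat",M.round(4),M.mean(0))
h=p2w(f,[c(115,302)],.07)[0]; print(np.degrees(np.arctan2(*(h-L.mean(0))[1::-1])))
E
```

```text
handle [[0.5838 0.3021 0.07  ]
 [0.5726 0.3014 0.07  ]
 [0.5813 0.3512 0.07  ]
 [0.5707 0.3505 0.07  ]] [[0.5776 0.3258 0.07  ]]
lip [[0.4287 0.2884 0.016 ]
 [0.4255 0.3469 0.016 ]] [0.42711964 0.31765166 0.016     ]
mat [[0.6082 0.2764 0.004 ]
 [0.4221 0.261  0.004 ]
 [0.4137 0.3585 0.004 ]
 [0.5998 0.3745 0.004 ]] [0.51095027 0.31759677 0.004     ]
3.0982652625467617
```

```bash
cat >> h.py <<'E'
SC=np.array([.505,.3223]); SY=3.5; MC=np.array([.511,.3176]); MY=4.7
def sp(x,y=0,c=SC,a=SY): return c+np.array([x*np.cos(np.radians(a))-y*np.sin(np.radians(a)),x*np.sin(np.radians(a))+y*np.cos(np.radians(a))])
def place(x):
    p=sp(x); o=eul(down(SY-90))
    env.goto([*p,.10],o); env.move_straight([*p,.035],rate=.12)
    print("hit",env.move_straight([*p,.0125],rate=.03,force_limit=4),env.read_state()["position"][2])
    env.gripper_to(.39); env.move_straight([*p,.12],rate=.15)
E
python3 - <<'E'
from h import *
place(24)if 0 else place(.024)
env.goto([.575,-.274,.16],eul(down(-85))); f=env.grab_frame("wrist"); N=[n for n in nut(f) if abs(n[0][1]+.25)<.1 and n[2]>500]; print(N)
b=min(N,key=lambda n:np.hypot(*(n[0]-(.575,-.274)))); print(b)
if np.hypot(*(b[0]-(.575,-.274)))<.06:
    yaw=min([b[1]+30+90+60*k for k in range(-8,4)],key=lambda a:abs(a+85)); print(yaw)
    pick((b[0][0],b[0][1]+.001),yaw)
print(env.read_state()["clock"])
E
```

```text
hit True 0.013076046896766922
[(array([ 0.57575379, -0.27468772]), np.float64(35.2647116942901), 639.4014295544475, 82)]
(array([ 0.57575379, -0.27468772]), np.float64(35.2647116942901), 639.4014295544475, 82)
-84.7352883057099
hit False
grip mm 25.884794796093118 ff 24.999859438830754 z 0.005059292255355452
after lift 25.766948177753314
31.575
```

```bash
python3 - <<'E'
from h import *
place(-.033)
env.goto([*sp(0),.25],eul(down(SY-90)))
f=env.grab_frame("wrist"); cv2.imwrite("pics/s2.png",f["image"][90:260,130:370].repeat(3,0).repeat(3,1))
t=env.grab_frame("top"); s=env.grab_frame("side")
cv2.imwrite("pics/ts.png",np.vstack([t["image"][110:384,120:500],s["image"][170:384,130:510]]))
print(env.read_state()["clock"])
E
```

```text
hit True 0.013041373559743424
37.2417
```

View pics/s2.png

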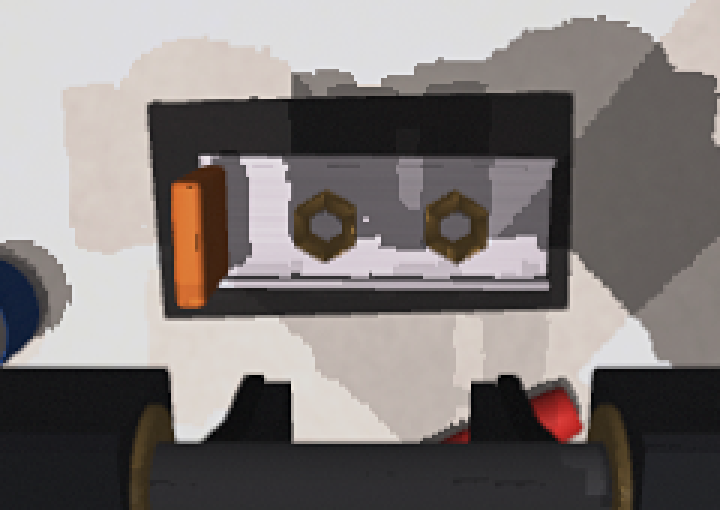

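View pics/ts.png

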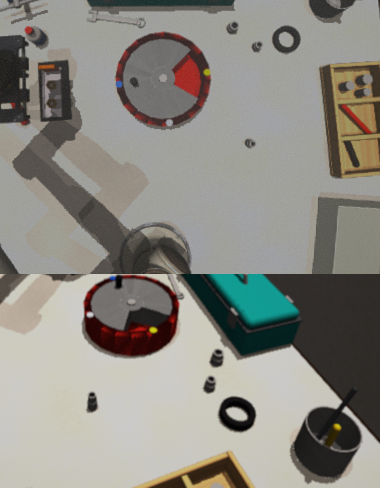

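Both nuts lie on the scoop floor, and the overview shows no other nuts. The window sits centred at the yellow tag, crop (207,72). Next: check IK for the dump, grip the handle, lift and check.

```bash
cat >> h.py <<'E'
G=np.array([.072,0,.028])
def tcp_from_scoop(lip,psi,th,sgn=-1):
    """TCP pose for scoop lip point, heading psi, tilt th (lip down)"""
    S=R.from_euler("z",psi,degrees=True)*R.from_euler("y",-th,degrees=True)
    o=np.array(lip)+S.apply(G-np.array([-.078,0,.004]))
    return o, eul(S*R.from_euler("z",sgn*90,degrees=True)*R.from_euler("x",180,degrees=True))
u=np.array([np.cos(np.radians(YA)),np.sin(np.radians(YA))])
def lipat(r,z): return np.array([*(C+r*u),z])
E
python3 - <<'E'
from h import *
for th in (0,12,25,40,45):
    for sg in (-1,1):
        p,o=tcp_from_scoop(lipat(.105,.092),YA,th,sg); j=env.inverse_kinematics(p,o); print(th,sg,p.round(3),None if j is None else np.round(j))
p0=[*sp(.072),.032]; o=eul(down(SY-90)); print(o, tcp_from_scoop([*sp(-.078),.008],SY,0)[0],p0, tcp_from_scoop([*sp(-.078),.008],SY,0)[1])
print(np.round(env.read_state()["joint_positions"]))
print(np.round(env.inverse_kinematics(p0,o)), np.round(env.inverse_kinematics(p0,eul(down(SY+90)))))
E
```

```text
0 -1 [ 0.572 -0.278  0.116] [-11.  28.  -6.  -0. -56. -71.]
0 1 [ 0.572 -0.278  0.116] [-11.  28.  -6.   0. -56. 109.]
12 -1 [ 0.571 -0.27   0.147] [ -5.  23. -16.  16. -49. -87.]
12 1 [ 0.571 -0.27   0.147] [ -5.  23. -16.  16. -49.  93.]
25 -1 [ 0.569 -0.254  0.177] [   1.   20.  -26.   35.  -47. -108.]
25 1 [ 0.569 -0.254  0.177] [  1.  20. -26.  35. -47.  72.]
40 -1 [ 0.566 -0.228  0.207] [   6.   18.  -35.   55.  -52. -130.]
40 1 [ 0.566 -0.228  0.207] [  6.  18. -35.  55. -52.  50.]
45 -1 [ 0.565 -0.218  0.215] [   8.   18.  -37.   59.  -55. -136.]
45 1 [ 0.565 -0.218  0.215] [  8.  18. -37.  59. -55.  44.]
[180.    0.  -86.5] [0.57686571 0.32669549 0.032     ] [np.float64(0.5768657054863744), np.float64(0.32669549484650967), 0.032] [180.    0.  -86.5]
[ 48.  19.  -1.  -0. -71. -45.]
[ 43.  36.  -6.   0. -48. -40.] [ 43.  36.  -6.   0. -48. 140.]
```

```bash
python3 - <<'E'
from h import *
p0=np.array([*sp(.072),.032]); o=eul(down(SY-90))
env.goto(p0+[0,0,.09],o); env.gripper_to(.38)
print("hit",env.move_straight(p0,rate=.08,force_limit=10))
env.gripper_to(0,50); s=env.read_state(); print(s["opening"]*87,s["finger_force"],s["force"].round(1) if hasattr(s["force"],"round") else s["force"])
env.move_straight(p0+[0,0,.03],rate=.05); s=env.read_state(); print(s["force"],s["wrist_torque"])
env.move_straight(p0+[0,0,.14],rate=.1)
p,oo=tcp_from_scoop(lipat(.105,.148),YA,0)
env.move_straight(p,oo,rate=.12)
f=env.grab_frame("wrist"); t=env.grab_frame("top"); s=env.grab_frame("side")
cv2.imwrite("pics/d1.png",np.vstack([np.hstack([f["image"][0:260],]),np.hstack([t["image"][120:300,220:476],s["image"][150:330,200:456]])]))
s=env.read_state(); print(s["clock"],s["opening"]*87,s["force"])
E
```

```text
hit False
11.589080938589783 49.99382100999355 [ 1.5  0.1 -0.3]
[-0.42685056  0.01493125 -2.82804241] [ 0.07270656 -0.01692932  0.01926366]
47.2333 11.54449098783906 [ 0.60759815 -0.7634671  -2.69816421]
```

View pics/d1.png

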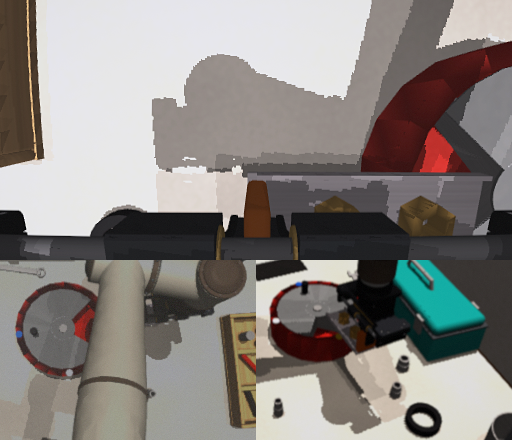

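The scoop is held level with both nuts at (340,208) and (425,215), its lip over the red window. Lowering and tipping now.

```bash
python3 - <<'E'
from h import *
go=lambda r,z,th,rate=.08: env.move_straight(*tcp_from_scoop(lipat(r,z),YA,th),rate=rate,force_limit=12)
print(go(.105,.11,0))
for th in (4,8,11.5): print(th,go(.105,.095,th,.06))
env.dwell(.2); s=env.read_state(); print("F",s["force"])
f=env.grab_frame("side"); cv2.imwrite("pics/t0.png",f["image"])
for th in (16,20,25,30,36,42): print(th,go(.105,.095,th,.08),np.round(env.read_state()["force"],1))
env.dwell(.6)
s=env.read_state(); print(s["clock"],s["force"],s["opening"]*87)
go(.105,.14,42,.1)
go(.105,.17,0,.12)
f=env.grab_frame("side"); g=env.grab_frame("wrist")
cv2.imwrite("pics/d2.png",np.vstack([f["image"][150:384],g["image"][:260]]))
print(env.read_state()["clock"],env.read_state()["force"])
E
```

```text
False
4 False
8 False
11.5 False
F [ 0.1137774   0.2542507  -2.68519684]
16 False [ 0.4  0.2 -3.1]
20 False [ 0.4 -0.8 -2. ]
25 False [-0.2 -0.9 -1.4]
30 False [-0.4 -0.1 -2.1]
36 False [ 0.4 -0.4 -0.9]
42 False [ 0.3 -0.9 -1.5]
51.5083 [ 0.12773403 -0.75291165 -0.77320938] 11.658027344660255
53.1917 [ 0.50709481 -0.78730312 -0.98559652]
```

View pics/d2.png

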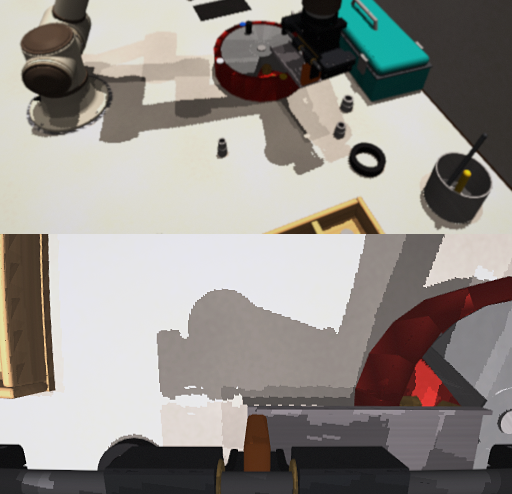

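The scoop is empty, force dropped by the weight of two nuts, and brass shows inside the window at (265,75). Laying the scoop back on the mat, then turning the cover.

```bash
python3 - <<'E'
from h import *
p=np.array([*sp(.072,c=MC,a=MY),.032]); o=eul(down(MY-90))
env.move_straight(p+[0,0,.14],o,rate=.2)
env.move_straight(p+[0,0,.02],rate=.1)
print("hit",env.move_straight(p,rate=.03,force_limit=4),env.read_state()["position"][2])
env.gripper_to(.38); env.move_straight(p+[0,0,.12],rate=.12)
phi=-180+YA
env.goto(pegpos(phi,.22),eul(down(phi+180))); env.gripper_to(.6,12)
print(env.move_straight(pegpos(phi,.088),rate=.12,force_limit=15))
env.gripper_to(0,12); s=env.read_state(); print(s["opening"]*87,s["force"])
turn(phi,phi+90,8)
s=env.read_state(); print(s["clock"],s["force"],s["opening"]*87)
env.gripper_to(.55); env.move_straight(pegpos(phi+90,.22))
env.goto([.3,-.35,.3],eul(down(-90)))
f=env.grab_frame("top"); cv2.imwrite("pics/f1.png",f["image"][110:260,140:400].repeat(3,0).repeat(3,1))
for c,a in blobs(f,(5,120,60),(18,255,255),15):
    w=p2w(f,c,.07)[0]
    if abs(w[0]-.58)<.05 and abs(w[1]-.32)<.1: print("handle",w.round(3))
print(env.read_state()["clock"])
E
```

```text
hit True 0.032299120196341784
False
19.83966984621087 [0.96455617 0.69804316 1.02586375]
66.6333 [ 4.23742034  0.03035539 -4.35531143] 20.090101847618094
handle [0.58  0.319 0.07 ]
69.8583
```

View pics/f1.png

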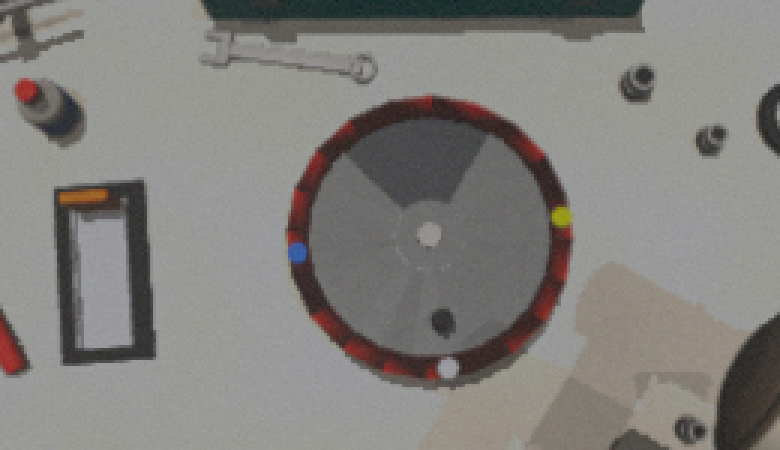

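The window frames only the blank quarter, its centre about 7.7° left of up against a target of 7.3°. The scoop lies centred on its mat with the handle at +x, and no nuts are loose. Handing in.

```bash
python3 -c "
from workcell import env
print(env.close_job())"
```

```text
the job is handed in; nothing more can be done
None
```

I tipped both brass nuts into the yellow-tagged compartment, laid the scoop back on its mat, turned the cover's window to the blank quarter, and handed the job in at about 70 s; no verdict came back, and the closed cover hid the nuts from a last check.

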